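Roll-test of wooden dowels at the hardware store's service counter

ROBOT

A 6-joint arm with a two-finger parallel gripper is mounted at the origin on the work surface. World frame = base frame: x ahead of the robot, y to its left, z up, the work surface at z = 0. Lengths are in m, angles in rad, forces in N, time in s.
With the tool pointing down it reaches from about 0.4 to 0.825 m from the base axis. Payload 7 kg.
Tool frame: the origin (TCP) lies between the finger pads; the fingertips stand 14 mm ahead of it and the grasp point (between the pads) lies 5 mm behind it (finger_overhang is the z of the fingertips in the tool frame, in m); z points along the fingers, y is the direction in which the jaws open and shut (so a half turn about z gives the same grasp; the last joint's range is limited). The gripper opens to 85 mm and grips with 20 to 120 N. Pads are 22 mm wide; open, the fingers measure 114 mm over their backs; the gripper's body (76 mm by 85 mm) begins 54 mm behind the grasp point. The pads swing forward as they close: fully open they stand 13 mm farther back than shut.
Start: joints at [-0.854, 0.359, 0.012, 0, -1.224, -0.288], TCP at [0.281, -0.614, 0.245] pointing down, gripper open.
Joint ranges: [-3.07, 3.07], [-1.43, 2.12], [-1.02, 1.25], [-3.03, 1.67], [-3.05, -0], [-3.03, 3.03]. Speed limits (rad/s): [2.39, 2.39, 3.01, 3.14, 3.14, 3.14].

INTERFACE

Orientations are given as a unit quaternion [w, x, y, z].
In Python, from station import * gives the robot as it stands. The module is installed in compiled form; this text tells all that it offers.
- The arm moves only by the tool arm_command, never from a script. Its argument "steps" is a list of rows, each an object with "xyz": the shift along the tool's x, y, z in m, a list of three; "rotation": the turn, a rotation vector about the tool's x, y, z in degrees, a list of three. A call has 1 to 12 rows; each row is the pose to reach, as a shift and turn from the pose commanded when the call began, along the tool's axes at that moment; what a row does not reach only later rows make up. A row lasts 1/8 s, in which the tool goes at most 62.5 mm and 10.7 degrees, less where a joint would pass 70% of its speed; a pose out of reach is approached as far as the arm can. A call with a gripper value outside its range is refused whole. "claw" is the closure, from 0 (fully open) to 1 (shut), set as the call begins (left out, the last holds). The fingers move at their own pace and stop on an object; the grip force is fixed at half the most. Time passes only in rows, so rows that repeat a pose let the fingers close. It gives the time, the measured TCP pose, the force and the opening at its end, in the units of the state.
- state(): the state, without advancing time (a new reading comes with each control period).
- get_image(name): name is "side" or "top" or "wrist"; returns a dict with "color" (384x512x3 uint8, red, green, blue), "z_map" (384x512 float32, m along the optical axis (not along the pixel's ray), 0 where there is no reading), "fx", "fy", "cx", "cy" (pixels), "k1" (the pictures are not rectified: a ray, as slopes to the right and down, at radius r is drawn at 1 + k1 r^2 times it, then the intrinsics apply), "R" (3x3) and "t" (3): a world point X has camera coordinates R X + t; the wrist camera has in their place "T_tool_cam" (4x4, takes a point from camera to tool coordinates, whose origin is the TCP and whose axes are the flange's). Camera axes: x right, y down, z forward; pixel columns grow to the right and rows downward; lengths in m; the calibration is good to about 2 mm. A picture is of the moment at which its call begins: read the wrist's pose just before it.
- finish_job(): hands the job in, once; it reports no verdict.
Trained networks look in a picture, given as the dict that the camera call returned (one of the last four; its "shot" number tells which), for a name from the list of things; names that differ only in an ending like _2 or _b are one class to them, and where a whole thing is asked for, a point or a joint stands for the part that bears it (a point fixed in the world has none). Each returns a list of dicts, best first, with "score" (0 to 1); they miss things now and then, are a little off and sometimes report something else, mostly with a low value. They report only what shows in the picture. A call takes as long as a camera call. They do not tell look-alikes from the thing itself.
- trace(query, picture): "mask" (384x512 bool, what is visible of it) and "box" ([left, top, right, bottom] in pixels, round what is visible of it).
The state is a dict: "time": time; "joint_pos": joint angles; "dq": joint speeds; "tau": joint torques, N m; "tcp_pos": TCP position; "eef_rot": TCP orientation; "ft_force": force on the tool from outside, world axes, zero at the start; "wrist_torque": the same for the moment, N m; "gripper_width": finger opening in m.
Only numpy, scipy, OpenCV 4.12 (cv2) and the standard library are available. Lean on these libraries where they do the work, as an engineer would, in place of code of your own. Each camera call takes 0.05 s, during which the arm holds its last target.

TASK

One of the three wooden dowels in the rack is warped: roll-test each of them by laying it across the upper half of the tilted steel plate (a scribed line marks a good place) and letting go. Straight dowels must run down by themselves into the wooden trough and stay there; do not touch them on the lower half of the plate, or in or over the trough. Pick up the one that wobbles or stays on the plate instead of running down, and put it in the grey returns bin, and leave the other goods on the counter where they are.

Things in the scene. Friction and masses are not known exactly. Their poses are not given: they have to be found in the camera images.
- bench: fixed roll-test bench: smooth steel plate, 300 mm (x) by 240 mm (y), tilted 2.5 degrees down towards +x, on a wooden frame. Side rails stand 10 mm above it, inner faces at y = +-115 mm. Origin on the counter under the plate's middle, z up. Plate top is 62 mm above the counter at x = 0, 68.5 at the high end, 55.5 at the low end. A straight dowel parallel to y rolls down +x; laid askew it hits a rail
- bench_line (a point): middle of the thin dark line scribed across the plate near its high end (bench x = -90 mm, y = 0), on the plate's top, 66 mm above the counter; axes as the bench. A resting dowel's core lies 13 mm above the plate
- bench_trough (a point): the wooden trough at the low end of the plate, middle of its floor, 12 mm above the counter (bench x = 193 mm). Inside it is 74 mm along x (bench x 156 to 230 mm), 238 mm along y; its outer wall is 58 mm high. Straight dowels fall in from the plate by themselves
- rack: flat white board 270 mm (x) by 130 mm (y), 8 mm thick, with three pairs of wooden V cradles that hold dowels parallel to y at x = -85, 0 and +85 mm. Origin on the counter under its centre. Cradles stand at y = +-45 mm (12 mm thick): the middle 78 mm of a dowel is free for a grasp across x. A dowel's core lies 40 mm above the counter
- dowel_a_center (a point): plain pale wooden dowel with rounded ends, 26 mm thick, 160 mm long, about 55 g, starting in one of the rack's three cradles. Point: middle of its length, on its core; y axis along the dowel. Two of the three are straight, one is bowed sideways by 5 mm (which one is not told): laid on the plate it stays near where it was laid, while straight ones roll off at once
- dowel_b_center (a point): plain pale wooden dowel with rounded ends, 26 mm thick, 160 mm long, about 55 g, starting in one of the rack's three cradles. Point: middle of its length, on its core; y axis along the dowel. Two of the three are straight, one is bowed sideways by 5 mm (which one is not told): laid on the plate it stays near where it was laid, while straight ones roll off at once
- dowel_c_center (a point): plain pale wooden dowel with rounded ends, 26 mm thick, 160 mm long, about 55 g, starting in one of the rack's three cradles. Point: middle of its length, on its core; y axis along the dowel. Two of the three are straight, one is bowed sideways by 5 mm (which one is not told): laid on the plate it stays near where it was laid, while straight ones roll off at once
- bin_in (a point): the grey open returns bin, fixed: middle of its inner floor, 4 mm above the counter. Inside 217 mm along x, 147 mm along y; walls 4 mm thick, their rim 55 mm above the counter. A dowel goes in with its length along the bin's x
- brush: paint brush lying on the counter (bystander), about 0.2 m long, origin on its underside
- hammer: hammer lying on the counter (bystander), origin on its underside
- screwdriver: screwdriver lying on the counter (bystander), origin on its underside
- tape: yellow tape measure 66 x 30 x 62 mm (bystander), origin under its centre
- castor: furniture castor standing on its plate, wheel up, 60 x 50 mm, 77 mm high (bystander), origin under its plate
- tin: tin can 72 mm wide, 85 mm high (bystander), origin under its centre
- carton: cardboard carton 90 x 60 x 45 mm (bystander), origin under its centre
Things that resemble listed ones, but are neither listed nor needed, are in the scene too. Leave any yellow look-alike of the part that bears dowel_a_center alone. Leave any orange look-alike of the part that bears dowel_c_center alone.

How it is judged:
By the outcome, as a careful person would: the job done as asked, in the order asked, and still so for the second after the job is handed in, with the robot touching nothing.
It also fails if it takes over 72 s, if anything falls off the work surface, if the arm or the gripper's body presses on something with over 40 N, if the wrist force passes 120 N, or if a joint passes its speed limit or range.

## Working session

There is one attempt and no reset: what is moved stays moved. The work goes in short steps, Python scripts to look and compute and a tool call to move; the robot and the scene stay as the last step left them, time stands still between calls to the robot, and variables do not carry over. Pictures are saved under pics/ and viewed, and the job is handed in when it is done.

Besides the shell and the picture viewer there is one more tool, called after "Emit:" as name(argument=value, ...), one argument or row to a line, values as JSON. arm_command: Moves the arm, as the interface text tells. Its arguments: {"type":"object","properties":{"steps":{"type":"array","items":{"type":"object","properties":{"xyz":{"type":"array","items":{"type":"number"}},"rotation":{"type":"array","items":{"type":"number"}}}}},"claw":{"type":"number"}},"required":["steps"]}

```bash
mkdir -p pics; cat > h.py <<'E'
from station import *
import numpy as np, cv2, pickle
def save(p,n,s=1.5):
    im=cv2.cvtColor(p['color'],cv2.COLOR_RGB2BGR); cv2.imwrite('pics/'+n+'.png',cv2.resize(im,None,fx=s,fy=s))
def quatR(q):
    w,x,y,z=q
    from scipy.spatial.transform import Rotation as Ro
    return Ro.from_quat([x,y,z,w]).as_matrix()
def world(p,uv,z=None,st=None,plane=None):
    """pixels Nx2 -> world pts using depth, or with plane z"""
    uv=np.atleast_2d(np.array(uv,float))
    d=(uv-[p['cx'],p['cy']])/[p['fx'],p['fy']]
    n=d.copy()
    for _ in range(20):
        r2=(n**2).sum(1,keepdims=True); n=d/(1+p['k1']*r2)
    rays=np.c_[n,np.ones(len(n))]
    if 'R' in p: R=np.array(p['R']).T; o=-R@np.array(p['t'])
    else:
        T=np.array(p['T_tool_cam']); Rt=quatR(st['eef_rot']); R=Rt@T[:3,:3]; o=Rt@T[:3,3]+np.array(st['tcp_pos'])
    if plane is None:
        i=np.round(uv).astype(int); zz=p['z_map'][i[:,1],i[:,0]]
        return (rays*zz[:,None])@R.T+o
    dr=rays@R.T
    return o+dr*((plane-o[2])/dr[:,2])[:,None]
def proj(p,X):
    X=np.atleast_2d(X); c=X@np.array(p['R']).T+p['t']; n=c[:,:2]/c[:,2:]
    n=n*(1+p['k1']*(n**2).sum(1,keepdims=True)); return n*[p['fx'],p['fy']]+[p['cx'],p['cy']]
E
python3 - <<'E'
from h import *
print(state())
for n in ['top','side','wrist']:
    p=get_image(n); save(p,n+'0'); print(n,{k:v for k,v in p.items() if k not in('color','z_map')}); pickle.dump(p,open(n+'0.pkl','wb'))
E
```

```text
{'time': 0.0, 'joint_pos': array([-8.53927602e-01,  3.59373149e-01,  1.10346249e-02, -3.50536075e-04,
       -1.22409293e+00, -2.88084563e-01]), 'dq': array([-1.02364573e-03,  7.45360554e-05, -6.67873854e-05,  7.08312041e-04,
        9.53965817e-04,  3.16513996e-04]), 'tau': array([-2.75736429e-04, -5.83315516e+01,  2.93419737e+01,  6.93678349e+00,
       -6.04211935e-03, -6.43691010e-05]), 'tcp_pos': array([ 0.28041134, -0.61348182,  0.24436193]), 'eef_rot': array([-2.49316095e-04, -2.12695068e-01,  9.77118270e-01,  7.95870471e-04]), 'ft_force': array([-0.3262085 , -0.78063716,  0.46148497]), 'wrist_torque': array([ 0.06708794, -0.02039731, -0.02357057]), 'gripper_width': 0.08563502721079612}
top {'fx': 445.69600023529364, 'fy': 445.69600023529364, 'cx': 258.6776750313958, 'cy': 196.64404377223352, 'k1': -0.17292405807230393, 'R': array([[ 0.0062373 , -0.99983785,  0.01689265],
       [-0.98347473, -0.00919011, -0.18081206],
       [ 0.18093799, -0.01548571, -0.98337258]]), 't': array([-0.00195342,  0.51760261,  1.7403981 ]), 'shot': 1}
side {'fx': 377.42240510321454, 'fy': 377.42240510321454, 'cx': 259.3990665302657, 'cy': 192.95312016053316, 'k1': -0.033075265490046975, 'R': array([[-0.74208857, -0.6701212 ,  0.0155608 ],
       [-0.46614708,  0.49924863, -0.73038189],
       [ 0.48167568, -0.54926167, -0.68286174]]), 't': array([0.40743575, 0.28698878, 0.99865214]), 'shot': 2}
wrist {'fx': 288.78517450299273, 'fy': 288.78517450299273, 'cx': 257.3083533912711, 'cy': 200.38416796471122, 'k1': -0.05434306746149167, 'T_tool_cam': array([[-7.38608988e-04, -9.63169309e-01, -2.68894659e-01,
         6.79031378e-02],
       [ 9.99999406e-01, -9.27062564e-04,  5.73866587e-04,
         2.27854487e-04],
       [-8.02012856e-04, -2.68894075e-01,  9.63169421e-01,
        -1.29983406e-01],
       [ 0.00000000e+00,  0.00000000e+00,  0.00000000e+00,
         1.00000000e+00]]), 'shot': 3}
```

View pics/top0.png

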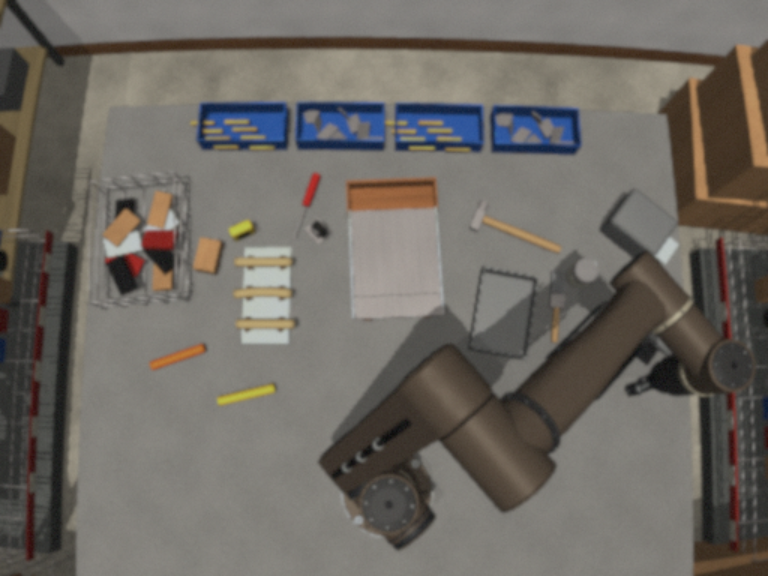

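View pics/side0.png

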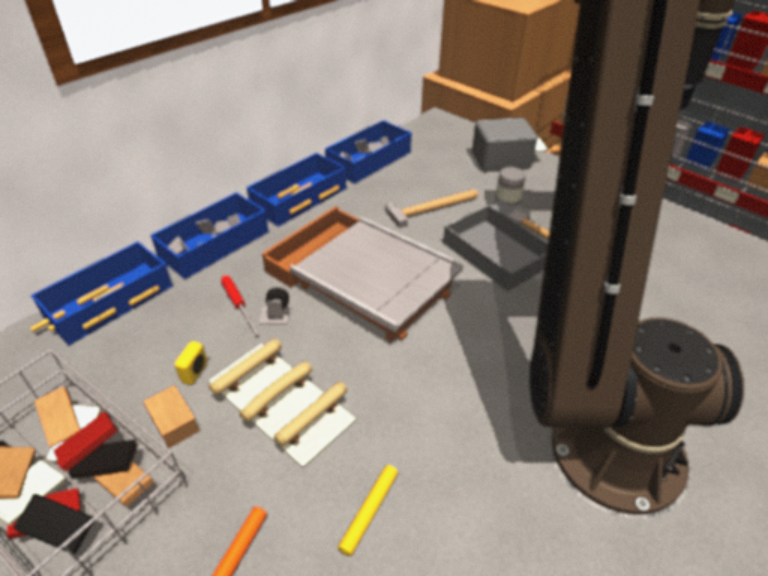

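View pics/wrist0.png

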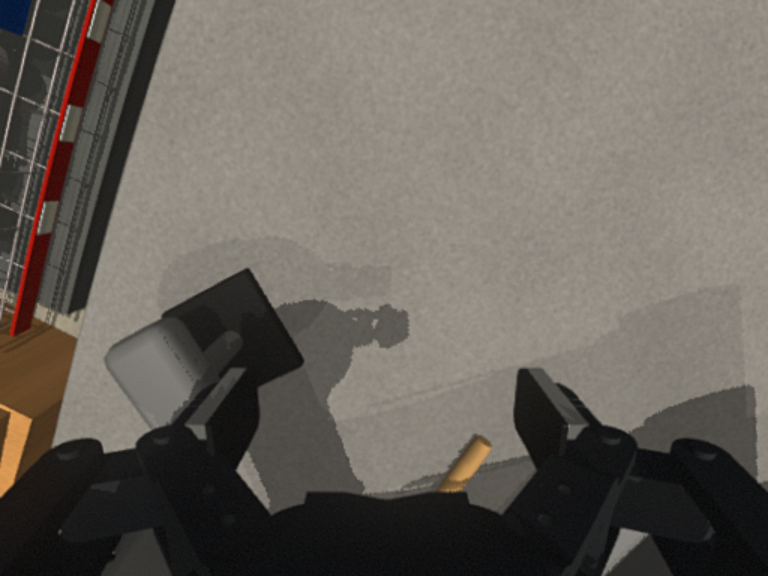

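The top view shows three pale dowels in the rack at (264,262), (264,293) and (265,324). The bench is at (395,255), with its trough at the upper, far end (+x) and the scribed line at y≈293. The grey bin is at (503,312). The orange rod (178,356) and yellow rod (247,394) on the counter are look-alikes. The wanted dowels are the plain pale ones in the cradles.

```bash
python3 - <<'E'
from h import *
for n in ['top','side']:
    p=get_image(n); 
    vis=p['color'].copy()
    for q in ['dowel_a_center','bench','rack','bin_in','tin','castor','hammer','tape','bench_trough']:
        try: r=trace(q,p)
        except Exception as e: print(q,e); continue
        for d in r[:6]:
            m=d['mask']; v,u=np.nonzero(m)
            if len(u)<5: continue
            X=world(p,np.c_[u,v]); X=X[p['z_map'][v,u]>0]
            zt=np.percentile(X[:,2],90)
            rect=cv2.minAreaRect((X[:,:2]*1000).astype(np.float32))
            print(n,q,round(d['score'],2),np.round(d['box']),'med',X.mean(0).round(3),'z90',zt.round(3),'rect',np.round(rect[0],0),np.round(rect[1],0),round(rect[2],1))
            if q.startswith('dowel'):
                vis[m]=[255,0,0]
    p2=dict(p);p2['color']=vis; save(p2,n+'_tr')
E
```

```text
top dowel_a_center 0.63 [159. 212. 194. 219.] med [0.438 0.325 0.051] z90 0.06 rect [440. 330.] [ 34. 152.] 3.4
top dowel_a_center 0.58 [145. 254. 184. 270.] med [0.251 0.379 0.025] z90 0.031 rect [253. 378.] [ 29. 150.] 13.7
top dowel_a_center 0.43 [229. 117. 297. 212.] med [ 0.647 -0.013  0.055] z90 0.071 rect [660. -14.] [410. 259.] 3.4
top bench 0.72 [231. 115. 295. 212.] med [ 0.648 -0.012  0.055] z90 0.071 rect [661. -15.] [410. 263.] 3.1
top rack 0.85 [162. 162. 195. 232.] med [0.516 0.337 0.01 ] z90 0.016 rect [525. 338.] [275. 129.] 0.5
top bin_in 0.7 [157. 211. 195. 217.] med [0.437 0.33  0.054] z90 0.06 rect [438. 331.] [ 22. 153.] 0.6
top bin_in 0.63 [312. 176. 358. 241.] med [ 0.477 -0.313  0.013] z90 0.046 rect [ 475. -309.] [158. 228.] 80.0
top tin 0.59 [155. 190. 194. 199.] med [0.523 0.339 0.052] z90 0.058 rect [523. 342.] [ 30. 158.] 0.9
top tin 0.51 [379. 174. 400. 193.] med [ 0.58  -0.522  0.072] z90 0.091 rect [ 594. -533.] [77. 91.] 76.3
top tin 0.2 [363. 179. 379. 230.] med [ 0.513 -0.462  0.018] z90 0.024 rect [ 499. -463.] [ 46. 198.] 87.1
top castor 0.58 [20
[... 1136 characters left out ...]
 rect [ 469. -341.] [227. 230.] 80.4
side tin 0.65 [330. 116. 352. 142.] med [ 0.574 -0.513  0.055] z90 0.083 rect [ 604. -529.] [ 69. 114.] 76.2
side castor 0.59 [175. 193. 188. 213.] med [0.696 0.199 0.036] z90 0.073 rect [708. 194.] [71. 60.] 40.1
side hammer 0.56 [255. 127. 318. 155.] med [ 0.71  -0.328  0.019] z90 0.026 rect [ 719. -361.] [265.  84.] 74.4
side tape 0.65 [119. 230. 139. 254.] med [0.689 0.409 0.043] z90 0.063 rect [706. 391.] [ 30. 101.] 32.1
side bench_trough 0.84 [175. 139. 309. 227.] med [ 0.636 -0.006  0.052] z90 0.068 rect [683. -49.] [456. 324.] 4.1
side bench_trough 0.21 [329. 113. 351. 140.] med [ 0.575 -0.515  0.055] z90 0.083 rect [ 578. -565.] [150.  69.] 83.4
```

```bash
python3 - <<'E'
from h import *
p=get_image('top')
im=cv2.cvtColor(p['color'],cv2.COLOR_RGB2BGR)
c=cv2.resize(im[110:220,222:305],None,fx=7,fy=7,interpolation=cv2.INTER_CUBIC)[:600*2]
c=cv2.resize(im[112:218,222:305],None,fx=5.6,fy=5.6,interpolation=cv2.INTER_CUBIC); cv2.imwrite('pics/benchcrop.png',c)
c=cv2.resize(im[160:236,150:205],None,fx=7.5,fy=7.5,interpolation=cv2.INTER_CUBIC); cv2.imwrite('pics/rackcrop.png',c)
# cloud height map rectified around bench
v,u=np.mgrid[0:384,0:512]; X=world(p,np.c_[u.ravel(),v.ravel()]).reshape(384,512,3)
for r in (205,190,170,150,140): print(r,[(int(c),*X[r,c].round(3)) for c in list(range(228,240,1))+list(range(288,300))] if r in(170,) else [(*X[r,c].round(3),) for c in (240,262,285)])
for c in (262,): print([(int(r),*X[r,c].round(3)) for r in range(112,218,3)])
E
```

```text
205 [(np.float64(0.48), np.float64(0.076), np.float64(0.064)), (np.float64(0.479), np.float64(-0.011), np.float64(0.077)), (np.float64(0.48), np.float64(-0.101), np.float64(0.074))]
190 [(np.float64(0.541), np.float64(0.077), np.float64(0.064)), (np.float64(0.541), np.float64(-0.011), np.float64(0.065)), (np.float64(0.541), np.float64(-0.102), np.float64(0.071))]
170 [(228, np.float64(0.64), np.float64(0.13), np.float64(-0.007)), (229, np.float64(0.637), np.float64(0.125), np.float64(0.005)), (230, np.float64(0.638), np.float64(0.121), np.float64(0.001)), (231, np.float64(0.637), np.float64(0.117), np.float64(0.006)), (232, np.float64(0.639), np.float64(0.113), np.float64(-0.002)), (233, np.float64(0.621), np.float64(0.106), np.float64(0.069)), (234, np.float64(0.621), np.float64(0.102), np.float64(0.071)), (235, np.float64(0.624), np.float64(0.098), np.float64(0.059)), (236, np.float64(0.623), np.float64(0.094), np.float64(0.061)), (237, np.float64(0.623), np.float64(0.09), np.float64(0.06)), (238, np.float64(0.623), np.float64(0.086), np.float64(0.062)), (239, np.float64(0.622), np
[... 2794 characters left out ...]
float64(0.552), np.float64(-0.011), np.float64(0.07)), (190, np.float64(0.541), np.float64(-0.011), np.float64(0.065)), (193, np.float64(0.53), np.float64(-0.011), np.float64(0.063)), (196, np.float64(0.516), np.float64(-0.011), np.float64(0.07)), (199, np.float64(0.504), np.float64(-0.011), np.float64(0.069)), (202, np.float64(0.492), np.float64(-0.011), np.float64(0.073)), (205, np.float64(0.479), np.float64(-0.011), np.float64(0.077)), (208, np.float64(0.469), np.float64(-0.011), np.float64(0.063)), (211, np.float64(0.456), np.float64(-0.011), np.float64(0.071)), (214, np.float64(0.453), np.float64(-0.013), np.float64(0.007)), (217, np.float64(0.442), np.float64(-0.013), np.float64(0.0))]
```

View pics/benchcrop.png

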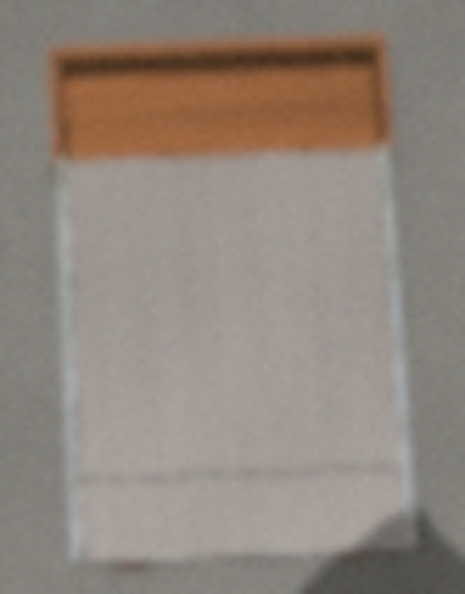

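View pics/rackcrop.png

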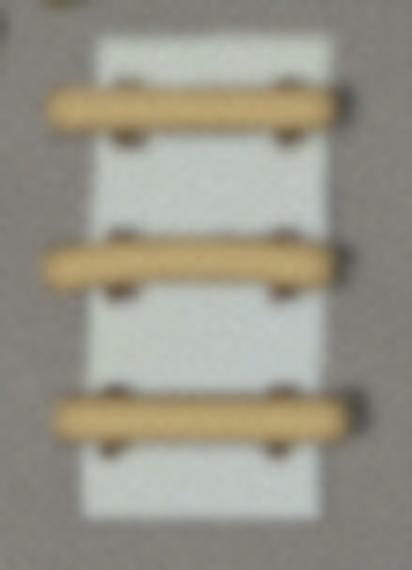

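In the rack crop, the middle dowel (crop centre about (190,262)) looks bowed towards +x, and the near and far ones look straight. I'll still test all three. Next I compute positions from the line, the rails and the dowel ends.

```bash
python3 - <<'E'
from h import *
p=get_image('top')
def cr(pts,s,o): return (np.array(pts)+.5)/s-.5+np.array(o)
def pr(l,a): print(l,(np.array(a)*1000).round(1).tolist())
L=cr([[78,480],[240,474],[405,467]],5.6,[222,112]); X=world(p,L,plane=.066); pr('line',X)
print('line yaw',np.degrees(np.arctan2(X[2,1]-X[0,1],X[2,0]-X[0,0])))
for n,pts,z in [('railL',[[73,558],[60,158]],[.077,.066]),('railR',[[413,520],[390,152]],[.075,.066]),('lowedge',[[60,158],[388,152]],[.0555,.0555]),('troughouter',[[52,50],[385,38]],[.058,.058])]:
    X=np.vstack([world(p,q,plane=zz) for q,zz in zip(cr(pts,5.6,[222,112]),z)]); pr(n,X); d=X[1]-X[0]; print(np.degrees(np.arctan2(d[1],d[0])))
for n,pts in [('far',[[47,108],[338,106]]),('mid',[[42,268],[337,265]]),('near',[[55,420],[350,420]])]:
    X=world(p,cr(pts,7.5,[150,160]),plane=.043); d=X[1]-X[0]; pr(n,X); print(X.mean(0).round(4),np.linalg.norm(d).round(4),np.degrees(np.arctan2(d[1],d[0])).round(2))
# segment dowels by colour in both views, core estimates
for nm in ('top','side'):
    p=get_image(nm); hsv=cv2.cvtColor(p['color'],cv2.COLOR_RGB2HSV)
    v,u=np.mgrid[0:384,0:512]; X=world(p,np.c_[u.ravel(),v.ravel()]).reshape(384,512,3)
    m=(hsv[...,1]>70)&(hsv[...,2]>120)&(X[...,2]>.03)&(X[...,2]<.075)&(abs(X[...,1]-.335)<.1)&(X[...,0]>.39)&(X[...,0]<.65)
    n,lab,st,_=cv2.connectedComponentsWithStats(m.astype(np.uint8))
    for i in range(1,n):
        if st[i,4]<60: continue
        vv,uu=np.nonzero(lab==i); W=world(p,np.c_[uu,vv],plane=.043 if nm=='top' else .045)
        c,wh,a=cv2.minAreaRect((W[:,:2]*1000).astype(np.float32)); 
        # bow: x center as func of y
        ys=np.linspace(W[:,1].min()+.01,W[:,1].max()-.01,6); xc=[np.round(1000*W[abs(W[:,1]-y)<.012,0].mean(),1) for y in ys]
        print(nm,st[i,4],np.round(c,1),np.round(wh,1),round(a,1),W.mean(0).round(4),xc)
E
```

```text
line [[510.6, 94.2, 66.0], [516.0, -20.5, 66.0], [522.2, -137.8, 66.0]]
line yaw -87.14952204546569
railL [[453.1, 96.4, 77.0], [748.5, 111.3, 66.0]]
2.876367038586929
railR [[482.5, -142.3, 75.0], [756.0, -129.2, 66.0]]
2.7542069876921302
lowedge [[751.9, 111.8, 55.5], [759.4, -128.7, 55.5]]
-88.21716943521349
troughouter [[834.6, 119.2, 58.0], [847.2, -127.1, 58.0]]
-87.07867877524872
far [[608.6, 422.5, 43.0], [610.8, 263.0, 43.0]]
[0.6097 0.3427 0.043 ] 0.1595 -89.21
mid [[520.0, 420.8, 43.0], [523.1, 260.6, 43.0]]
[0.5215 0.3407 0.043 ] 0.1602 -88.89
near [[437.4, 409.8, 43.0], [439.2, 251.0, 43.0]]
[0.4383 0.3304 0.043 ] 0.1589 -89.35
top 196 [608.9 345.7] [ 25.1 152.6] 0.4 [0.6086 0.3442 0.043 ] [np.float64(609.0), np.float64(609.5), np.float64(609.0), np.float64(608.9), np.float64(607.5), np.float64(608.5)]
top 201 [523.  342.1] [ 24.7 150.8] 1.9 [0.5238 0.3432 0.043 ] [np.float64(523.1), np.float64(525.5), np.float64(526.2), np.float64(526.1), np.float64(522.6), np.float64(519.6)]
top 212 [436.6 332.7] [ 24.2 153.7] 0.6 [0.4391 0.3313 0.043 ] [np.float64(439.3), np.float64(438.6), np.float64(440.7), np.float64(440.3), np.float64(438.3), np.float64(438.1)]
side 455 [601.7 342.3] [ 38.9 160.6] 0.9 [0.605  0.3459 0.045 ] [np.float64(607.1), np.float64(605.1), np.float64(604.9), np.float64(604.5), np.float64(603.5), np.float64(605.0)]
side 487 [519.5 340.6] [ 35.5 161.5] 3.4 [0.5207 0.3424 0.045 ] [np.float64(521.0), np.float64(522.1), np.float64(522.4), np.float64(522.0), np.float64(519.5), np.float64(517.1)]
side 539 [432.1 329.7] [ 37.2 162.4] 1.1 [0.436  0.3326 0.045 ] [np.float64(438.2), np.float64(435.8), np.float64(435.6), np.float64(435.8), np.float64(435.6), np.float64(435.3)]
```

```bash
cat >> h.py <<'E'
from scipy.spatial.transform import Rotation as Ro
def go(x,y,z,yaw):
    """yaw = tool x yaw in world deg, tool down; prints tool-frame shift & rotvec"""
    st=state(); R=quatR(st['eef_rot'])
    c,s=np.cos(np.radians(yaw)),np.sin(np.radians(yaw))
    Rt=np.array([[c,s,0],[s,-c,0],[0,0,-1]])
    d=R.T@(np.array([x,y,z])-st['tcp_pos']); rv=Ro.from_matrix(R.T@Rt).as_rotvec(degrees=True)
    print('to',(x,y,z,yaw),'shift',d.round(4).tolist(),'rot',rv.round(2).tolist(),'dist',np.linalg.norm(d).round(3))
E
python3 - <<'E'
from h import *
go(.609,.341,.14,-89.3)
E
```

```text
to (0.609, 0.341, 0.14, -89.3) shift [-0.6956, 0.7319, 0.1053] rot [0.0, 0.0, -66.13] dist 1.015
```

Emit:
arm_command(
  steps=[
    {"xyz": [-0.6956,0.7319,0.1053],"rotation": [0,0,-66.1]},
    {"xyz": [-0.6956,0.7319,0.1053],"rotation": [0,0,-66.1]},
    {"xyz": [-0.6956,0.7319,0.1053],"rotation": [0,0,-66.1]},
    {"xyz": [-0.6956,0.7319,0.1053],"rotation": [0,0,-66.1]},
    {"xyz": [-0.6956,0.7319,0.1053],"rotation": [0,0,-66.1]},
    {"xyz": [-0.6956,0.7319,0.1053],"rotation": [0,0,-66.1]},
    {"xyz": [-0.6956,0.7319,0.1053],"rotation": [0,0,-66.1]},
    {"xyz": [-0.6956,0.7319,0.1053],"rotation": [0,0,-66.1]},
    {"xyz": [-0.6956,0.7319,0.1053],"rotation": [0,0,-66.1]},
    {"xyz": [-0.6956,0.7319,0.1053],"rotation": [0,0,-66.1]},
    {"xyz": [-0.6956,0.7319,0.1053],"rotation": [0,0,-66.1]},
    {"xyz": [-0.6956,0.7319,0.1053],"rotation": [0,0,-66.1]},
  ],
  claw=0,
)

```text
time: 2.85
tcp_pos: [0.5237, 0.0938, 0.1678]
eef_rot: [-0.0, 0.711, -0.703, 0.0]
ft_force: [0.8, -0.6, 1.1]
gripper_width: 0.0855
```

```bash
python3 - <<'E'
from h import *
print(state()['joint_pos'].round(3),state()['tcp_pos'])
go(.609,.341,.14,-89.3)
E
```

```text
[ 0.546  0.19  -0.412  0.    -0.968 -0.534] [0.52365658 0.09377917 0.16776827]
to (0.609, 0.341, 0.14, -89.3) shift [-0.2462, -0.0883, 0.0279] rot [-0.06, 0.02, -0.0] dist 0.263
```

Emit:
arm_command(
  steps=[
    {"xyz": [-0.246,-0.088,0.028]},
    {"xyz": [-0.246,-0.088,0.028]},
    {"xyz": [-0.246,-0.088,0.028]},
    {"xyz": [-0.246,-0.088,0.028]},
    {"xyz": [-0.246,-0.088,0.028]},
    {"xyz": [-0.246,-0.088,0.028]},
  ],
)

```text
schema error: expected keys xyz, rotation
```

```bash
python3 - <<'E'
from h import *
st=state(); p=get_image('wrist'); save(p,'w1'); print(st['tcp_pos'],st['joint_pos'].round(3))
go(.609,.341,.045,-89.3)
hsv=cv2.cvtColor(p['color'],cv2.COLOR_RGB2HSV)
m=(hsv[...,1]>70)&(hsv[...,2]>90)&(abs(hsv[...,0].astype(int)-18)<9)
n,lab,s,_=cv2.connectedComponentsWithStats(m.astype(np.uint8))
for i in range(1,n):
    if s[i,4]<800: continue
    vv,uu=np.nonzero(lab==i); W=world(p,np.c_[uu,vv],plane=.045,st=st); c,wh,a=cv2.minAreaRect((W[:,:2]*1000).astype(np.float32)); print(s[i],np.round(c,1),np.round(wh,1),round(a,1))
E
```

```text
[0.52365658 0.09377917 0.16776827] [ 0.546  0.19  -0.412  0.    -0.968 -0.534]
to (0.609, 0.341, 0.045, -89.3) shift [-0.2407, -0.0857, 0.1224] rot [-0.14, 0.05, 0.13] dist 0.283
```

View pics/w1.png

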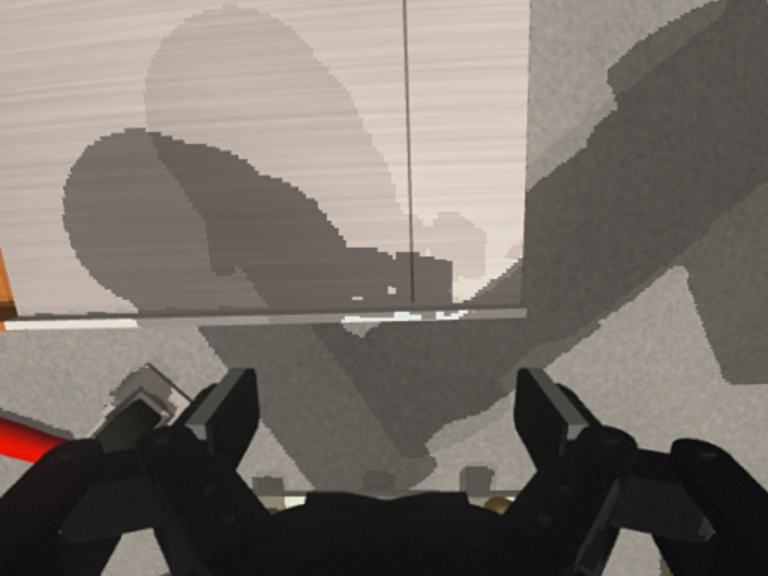

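Emit:
arm_command(
  steps=[
    {"xyz": [-0.24,-0.085,0.028],"rotation": [0,0,0]},
    {"xyz": [-0.24,-0.085,0.028],"rotation": [0,0,0]},
    {"xyz": [-0.24,-0.085,0.028],"rotation": [0,0,0]},
    {"xyz": [-0.24,-0.085,0.028],"rotation": [0,0,0]},
    {"xyz": [-0.24,-0.085,0.028],"rotation": [0,0,0]},
    {"xyz": [-0.24,-0.085,0.028],"rotation": [0,0,0]},
  ],
)

```text
time: 3.65
tcp_pos: [0.6051, 0.3327, 0.1387]
eef_rot: [0.001, 0.711, -0.703, -0.0]
ft_force: [0.3, -1.2, 0.3]
gripper_width: 0.0855
```

```bash
python3 - <<'E'
from h import *
st=state(); p=get_image('wrist'); save(p,'w2'); print(st['time'],st['tcp_pos'],st['joint_pos'].round(3))
go(.609,.341,.045,-89.3)
hsv=cv2.cvtColor(p['color'],cv2.COLOR_RGB2HSV)
m=(hsv[...,1]>70)&(hsv[...,2]>90)&(abs(hsv[...,0].astype(int)-18)<9)
n,lab,s,_=cv2.connectedComponentsWithStats(m.astype(np.uint8))
for i in range(1,n):
    if s[i,4]<500: continue
    vv,uu=np.nonzero(lab==i); W=world(p,np.c_[uu,vv],plane=.045,st=st); c,wh,a=cv2.minAreaRect((W[:,:2]*1000).astype(np.float32)); print(s[i],np.round(c,1),np.round(wh,1),round(a,1))
E
```

```text
3.65 [0.60505936 0.33271547 0.1387432 ] [ 0.784  0.46  -0.084 -0.    -1.028 -0.772]
to (0.609, 0.341, 0.045, -89.3) shift [-0.0091, -0.0041, 0.0943] rot [0.04, -0.03, -0.03] dist 0.095
[ 427  105   65  188 5679] [438.1 331.1] [ 27.9 162.7] 0.5
[ 337  115   49  189 4532] [525.2 341.3] [163.1  29.4] 88.6
[ 229  116   49  190 6021] [607.3 343.7] [ 37.  163.4] 1.6
[114 235  53  45 630] [709.3 377.2] [60.  15.7] 36.5
```

View pics/w2.png

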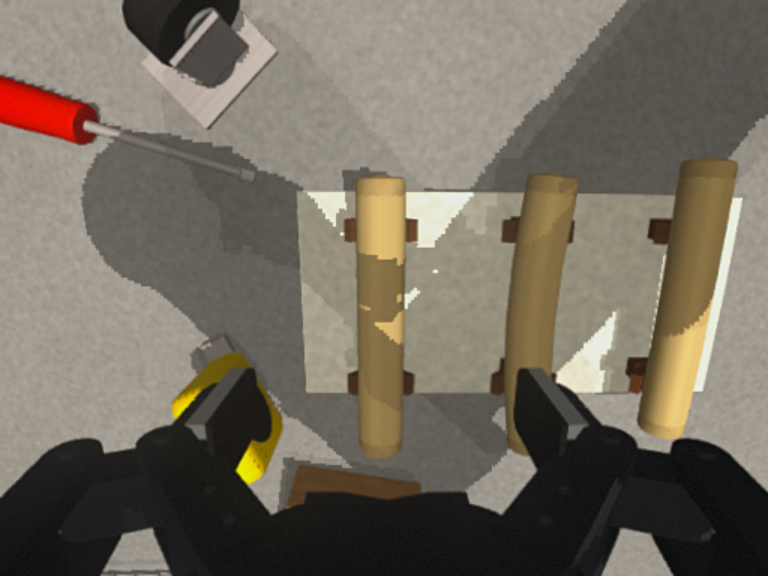

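```bash
python3 - <<'E'
from h import *
st=state(); print(st['time'],st['tcp_pos'],abs(st['dq']).max())
go(.608,.341,.045,-89.3)
E
```

```text
3.7 [0.60504653 0.33194608 0.13926291] 0.01989862723460381
to (0.608, 0.341, 0.045, -89.3) shift [-0.0091, -0.0031, 0.0943] rot [0.04, -0.03, -0.03] dist 0.095
```

Emit:
arm_command(
  steps=[
    {"xyz": [-0.009,-0.003,0.05],"rotation": [0,0,0]},
    {"xyz": [-0.009,-0.003,0.08],"rotation": [0,0,0]},
    {"xyz": [-0.009,-0.003,0.094],"rotation": [0,0,0]},
    {"xyz": [-0.009,-0.003,0.094],"rotation": [0,0,0]},
  ],
)

```text
time: 4.2
tcp_pos: [0.6082, 0.3405, 0.0456]
eef_rot: [0.0, 0.711, -0.703, 0.0]
ft_force: [0.2, 0.2, 0.1]
gripper_width: 0.0853
```

Emit:
arm_command(
  steps=[
    {"xyz": [0,0,0],"rotation": [0,0,0]},
    {"xyz": [0,0,0],"rotation": [0,0,0]},
    {"xyz": [0,0,0],"rotation": [0,0,0]},
    {"xyz": [0,0,0],"rotation": [0,0,0]},
    {"xyz": [0,0,0],"rotation": [0,0,0]},
  ],
  claw=1,
)

```text
time: 4.82
tcp_pos: [0.6084, 0.3418, 0.0466]
eef_rot: [-0.0, 0.711, -0.703, 0.0]
ft_force: [-2.2, -0.7, 5.7]
gripper_width: 0.0236
```

```bash
python3 - <<'E'
from h import *
print(state()['gripper_width'])
go(.608,.341,.15,-89.3)
go(.516,-.0205,.15,-87.15)
go(.516,-.0205,.087,-87.15)
E
```

```text
0.023586528566309623
to (0.608, 0.341, 0.15, -89.3) shift [0.0008, 0.0003, -0.1034] rot [-0.04, 0.03, -0.01] dist 0.103
to (0.516, -0.0205, 0.15, -87.15) shift [0.3611, 0.0966, -0.1036] rot [-0.04, 0.02, -2.16] dist 0.388
to (0.516, -0.0205, 0.087, -87.15) shift [0.3612, 0.0967, -0.0406] rot [-0.04, 0.02, -2.16] dist 0.376
```

Emit:
arm_command(
  steps=[
    {"xyz": [0,0,-0.05],"rotation": [0,0,0]},
    {"xyz": [0,0,-0.1],"rotation": [0,0,0]},
    {"xyz": [0.361,0.0966,-0.1036],"rotation": [0,0,-2.16]},
    {"xyz": [0.361,0.0966,-0.1036],"rotation": [0,0,-2.16]},
    {"xyz": [0.361,0.0966,-0.1036],"rotation": [0,0,-2.16]},
    {"xyz": [0.361,0.0966,-0.1036],"rotation": [0,0,-2.16]},
    {"xyz": [0.361,0.0966,-0.1036],"rotation": [0,0,-2.16]},
    {"xyz": [0.361,0.0966,-0.1036],"rotation": [0,0,-2.16]},
    {"xyz": [0.361,0.0966,-0.1036],"rotation": [0,0,-2.16]},
    {"xyz": [0.361,0.0966,-0.1036],"rotation": [0,0,-2.16]},
  ],
)

```text
time: 6.08
tcp_pos: [0.5162, -0.0207, 0.1496]
eef_rot: [-0.0, 0.724, -0.69, 0.0]
ft_force: [1.1, 0.9, -0.8]
gripper_width: 0.0242
```

```bash
python3 - <<'E'
from h import *
st=state(); p=get_image('wrist'); save(p,'w3'); q=get_image('side'); save(q,'s3'); print(st['time'],st['tcp_pos'],st['gripper_width'],abs(st['dq']).max())
go(.516,-.0205,.087,-87.15)
pickle.dump((st,p),open('w3.pkl','wb'))
E
```

```text
6.075 [ 0.51621091 -0.02065319  0.14955086] 0.024156713654551718 0.025925207392026983
to (0.516, -0.0205, 0.087, -87.15) shift [0.0008, 0.0005, 0.0622] rot [-0.03, 0.01, 0.03] dist 0.062
```

View pics/w3.png

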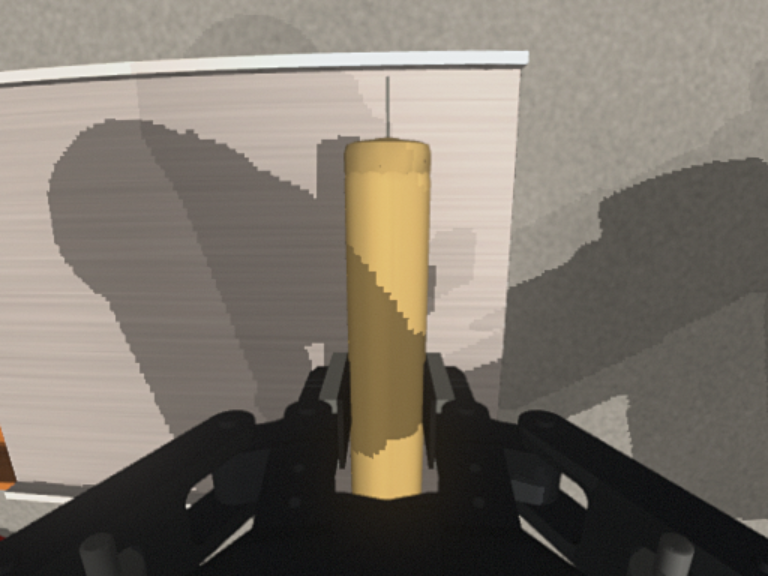

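View pics/s3.png

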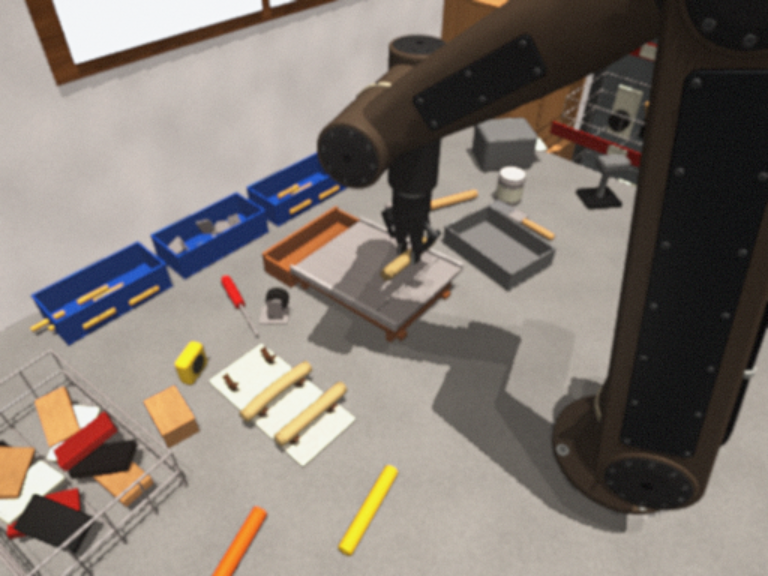

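The dowel is held parallel to the scribed line, with the line running under its axis at (388,100). I'll lower it and release.

Emit:
arm_command(
  steps=[
    {"xyz": [0.0008,0.0005,0.04],"rotation": [0,0,0]},
    {"xyz": [0.0008,0.0005,0.058],"rotation": [0,0,0]},
    {"xyz": [0.0008,0.0005,0.0625],"rotation": [0,0,0]},
    {"xyz": [0.0008,0.0005,0.0625],"rotation": [0,0,0]},
    {"xyz": [0.0008,0.0005,0.0625],"rotation": [0,0,0]},
  ],
)

```text
time: 6.8
tcp_pos: [0.5161, -0.0209, 0.0874]
eef_rot: [-0.001, 0.725, -0.689, 0.0]
ft_force: [0.0, -0.1, -0.4]
gripper_width: 0.0239
```

Emit:
arm_command(
  steps=[
    {"xyz": [0,0,0.0005],"rotation": [0,0,0]},
    {"xyz": [0,0,0.0005],"rotation": [0,0,0]},
    {"xyz": [0,0,-0.05],"rotation": [0,0,0]},
    {"xyz": [0,0,-0.08],"rotation": [0,0,0]},
    {"xyz": [0,0,-0.08],"rotation": [0,0,0]},
  ],
  claw=0,
)

```text
time: 7.42
tcp_pos: [0.517, -0.0211, 0.1695]
eef_rot: [-0.002, 0.724, -0.689, 0.001]
ft_force: [0.7, 0.7, 0.2]
gripper_width: 0.0853
```

```bash
python3 - <<'E'
from h import *
st=state(); p=get_image('wrist'); save(p,'w4'); q=get_image('side'); save(q,'s4'); print(st['time'],st['tcp_pos'],st['gripper_width'])
go(.44,.333,.15,-89.3)
go(.44,.333,.045,-89.3)
E
```

```text
7.425 [ 0.51700659 -0.02106251  0.16946325] 0.08532132097196946
to (0.44, 0.333, 0.15, -89.3) shift [-0.3576, 0.0578, 0.0169] rot [-0.04, 0.03, 2.11] dist 0.363
to (0.44, 0.333, 0.045, -89.3) shift [-0.3576, 0.0579, 0.1219] rot [-0.04, 0.03, 2.11] dist 0.382
```

View pics/w4.png

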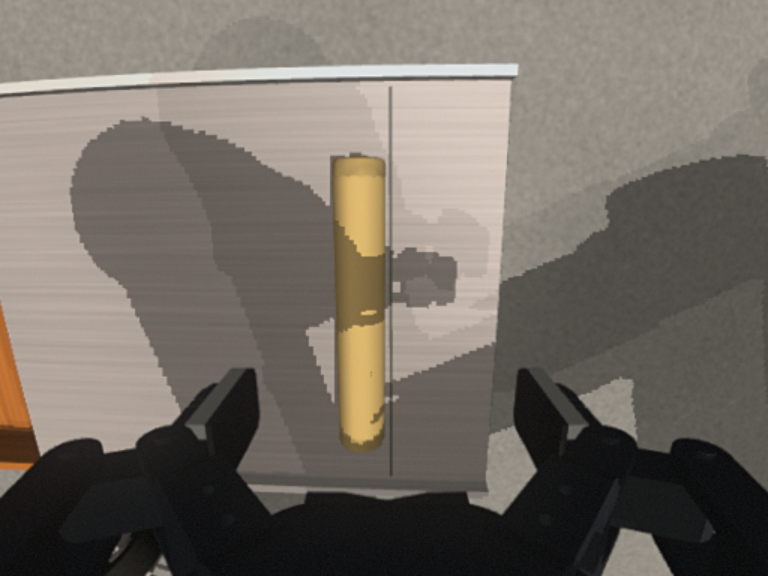

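View pics/s4.png

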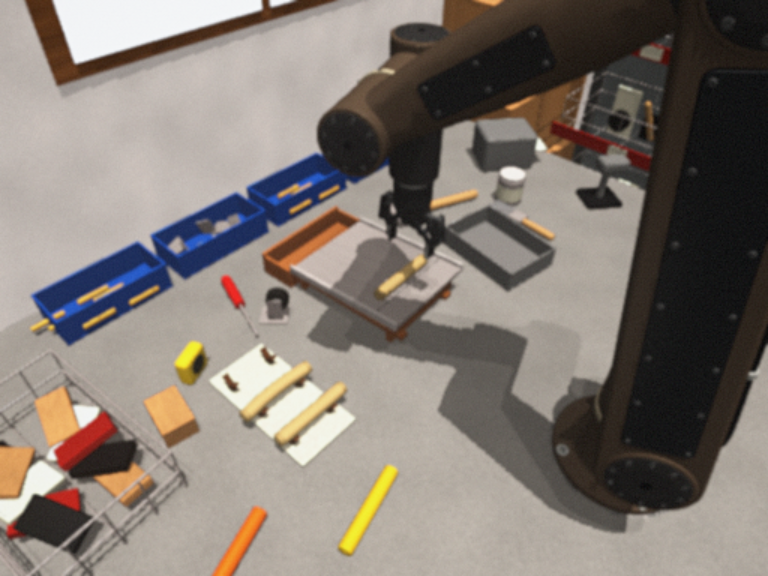

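The dowel has left the line and is rolling down, now at column 360 against the line at 390. I'll go to the near dowel.

Emit:
arm_command(
  steps=[
    {"xyz": [-0.3576,0.0578,0.017],"rotation": [0,0,2.1]},
    {"xyz": [-0.3576,0.0578,0.017],"rotation": [0,0,2.1]},
    {"xyz": [-0.3576,0.0578,0.017],"rotation": [0,0,2.1]},
    {"xyz": [-0.3576,0.0578,0.017],"rotation": [0,0,2.1]},
    {"xyz": [-0.3576,0.0578,0.017],"rotation": [0,0,2.1]},
    {"xyz": [-0.3576,0.0578,0.017],"rotation": [0,0,2.1]},
    {"xyz": [-0.3576,0.0578,0.017],"rotation": [0,0,2.1]},
    {"xyz": [-0.3576,0.0578,0.017],"rotation": [0,0,2.1]},
    {"xyz": [-0.3576,0.0578,0.017],"rotation": [0,0,2.1]},
  ],
)

```text
time: 8.65
tcp_pos: [0.4401, 0.3317, 0.1492]
eef_rot: [0.001, 0.711, -0.703, 0.0]
ft_force: [-0.1, -0.8, 0.6]
gripper_width: 0.0852
```

```bash
python3 - <<'E'
from h import *
q=get_image('side'); save(q,'s5'); st=state(); print(st['time'],st['tcp_pos'],abs(st['dq']).max())
go(.44,.333,.045,-89.3)
E
```

```text
8.7 [0.44023298 0.3318078  0.14941809] 0.005591156245691219
to (0.44, 0.333, 0.045, -89.3) shift [-0.0012, 0.0002, 0.1044] rot [0.02, -0.02, -0.05] dist 0.104
```

View pics/s5.png

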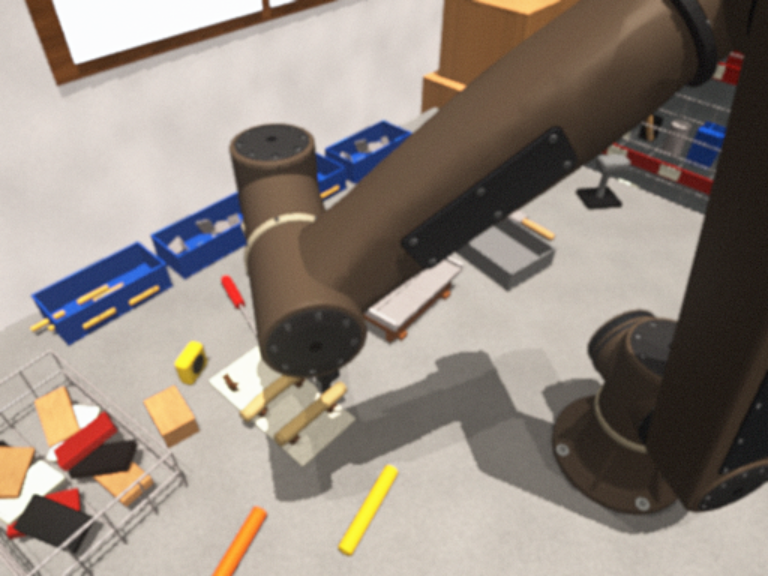

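The arm blocks the side camera's view of the bench, so I'll check the trough with the top camera after this grasp.

Emit:
arm_command(
  steps=[
    {"xyz": [-0.001,0,0.055],"rotation": [0,0,0]},
    {"xyz": [-0.001,0,0.09],"rotation": [0,0,0]},
    {"xyz": [-0.001,0,0.1045],"rotation": [0,0,0]},
    {"xyz": [-0.001,0,0.1045],"rotation": [0,0,0]},
  ],
)

```text
time: 9.2
tcp_pos: [0.4402, 0.3333, 0.0449]
eef_rot: [0.001, 0.711, -0.703, 0.0]
ft_force: [-0.9, -0.6, 0.6]
gripper_width: 0.0853
```

Emit:
arm_command(
  steps=[
    {"xyz": [0,0,0],"rotation": [0,0,0]},
    {"xyz": [0,0,0],"rotation": [0,0,0]},
    {"xyz": [0,0,0],"rotation": [0,0,0]},
    {"xyz": [0,0,0],"rotation": [0,0,0]},
    {"xyz": [0,0,0],"rotation": [0,0,0]},
  ],
  claw=1,
)

```text
time: 9.82
tcp_pos: [0.4385, 0.3342, 0.046]
eef_rot: [0.0, 0.711, -0.703, -0.001]
ft_force: [-12.8, 1.3, 11.6]
gripper_width: 0.0238
```

```bash
python3 - <<'E'
from h import *
p=get_image('top'); save(p,'t6'); st=state(); print(st['time'],st['tcp_pos'])
go(.516,-.0205,.15,-87.15)
E
```

```text
9.875 [0.43849048 0.33417308 0.04599363]
to (0.516, -0.0205, 0.15, -87.15) shift [0.3555, -0.073, -0.1043] rot [0.09, 0.03, -2.15] dist 0.378
```

View pics/t6.png

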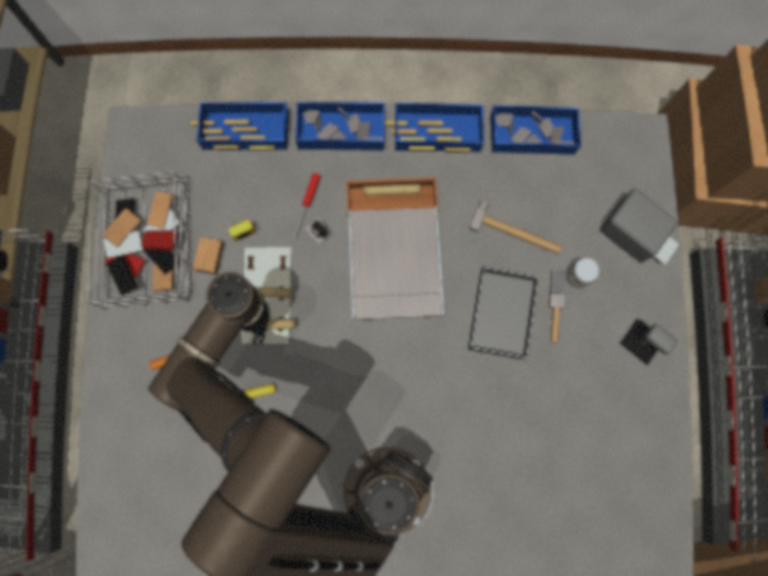

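The far dowel is in the trough at (392,189). Next I carry the near dowel to the line.

Emit:
arm_command(
  steps=[
    {"xyz": [0,0,-0.05],"rotation": [0,0,0]},
    {"xyz": [0,0,-0.1],"rotation": [0,0,0]},
    {"xyz": [0.355,-0.0715,-0.1035],"rotation": [0,0,-2.15]},
    {"xyz": [0.355,-0.0715,-0.1035],"rotation": [0,0,-2.15]},
    {"xyz": [0.355,-0.0715,-0.1035],"rotation": [0,0,-2.15]},
    {"xyz": [0.355,-0.0715,-0.1035],"rotation": [0,0,-2.15]},
    {"xyz": [0.355,-0.0715,-0.1035],"rotation": [0,0,-2.15]},
    {"xyz": [0.355,-0.0715,-0.1035],"rotation": [0,0,-2.15]},
    {"xyz": [0.355,-0.0715,-0.1035],"rotation": [0,0,-2.15]},
    {"xyz": [0.355,-0.0715,-0.1035],"rotation": [0,0,-2.15]},
  ],
)

```text
time: 11.12
tcp_pos: [0.5159, -0.0202, 0.1487]
eef_rot: [-0.0, 0.724, -0.69, -0.0]
ft_force: [0.2, -0.3, -1.2]
gripper_width: 0.0236
```

```bash
python3 - <<'E'
from h import *
st=state(); p=get_image('wrist'); save(p,'w7'); print(st['time'],st['tcp_pos'],st['gripper_width'])
go(.516,-.0205,.087,-87.15)
E
```

```text
11.125 [ 0.51590103 -0.02020707  0.14867304] 0.02360962190718325
to (0.516, -0.0205, 0.087, -87.15) shift [0.0009, 0.0, 0.0617] rot [-0.01, 0.01, 0.04] dist 0.062
```

View pics/w7.png

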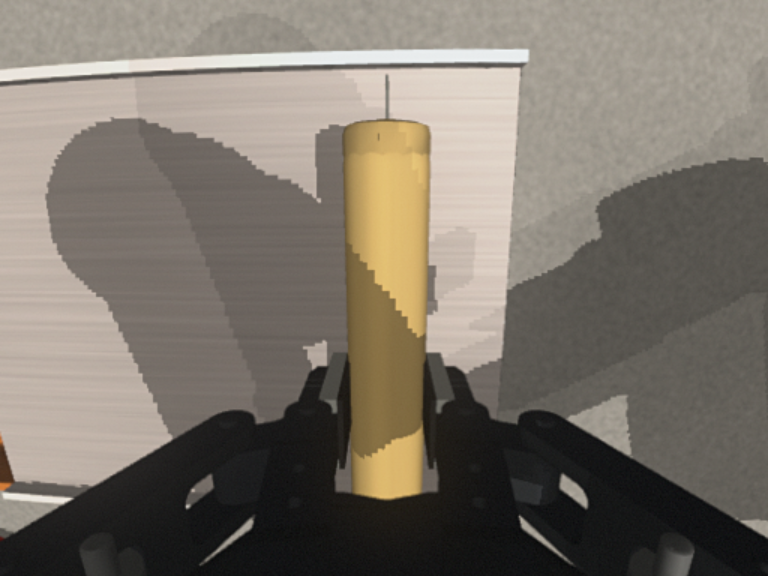

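The near dowel is held straight over the line (column 388). Lower and release.

Emit:
arm_command(
  steps=[
    {"xyz": [0.0005,0,0.04],"rotation": [0,0,0]},
    {"xyz": [0.0005,0,0.058],"rotation": [0,0,0]},
    {"xyz": [0.0005,0,0.062],"rotation": [0,0,0]},
    {"xyz": [0.0005,0,0.062],"rotation": [0,0,0]},
    {"xyz": [0.0005,0,0.062],"rotation": [0,0,0]},
  ],
)

```text
time: 11.8
tcp_pos: [0.5167, -0.02, 0.0876]
eef_rot: [-0.001, 0.725, -0.689, 0.0]
ft_force: [0.2, 0.2, -0.9]
gripper_width: 0.0235
```

Emit:
arm_command(
  steps=[
    {"xyz": [0,0,0],"rotation": [0,0,0]},
    {"xyz": [0,0,0],"rotation": [0,0,0]},
    {"xyz": [0,0,-0.05],"rotation": [0,0,0]},
    {"xyz": [0,0,-0.08],"rotation": [0,0,0]},
    {"xyz": [0,0,-0.08],"rotation": [0,0,0]},
  ],
  claw=0,
)

```text
time: 12.42
tcp_pos: [0.5177, -0.0203, 0.1694]
eef_rot: [-0.002, 0.725, -0.689, 0.001]
ft_force: [-0.4, -0.1, 0.5]
gripper_width: 0.0851
```

```bash
python3 - <<'E'
from h import *
st=state(); p=get_image('wrist'); save(p,'w8'); print(st['time'],st['tcp_pos'],st['gripper_width'])
go(.5255,.340,.15,-89.3)
E
```

```text
12.425 [ 0.5176737  -0.02032983  0.16944767] 0.08505713826987547
to (0.5255, 0.34, 0.15, -89.3) shift [-0.3596, -0.0268, 0.0182] rot [-0.16, 0.05, 2.16] dist 0.361
```

View pics/w8.png

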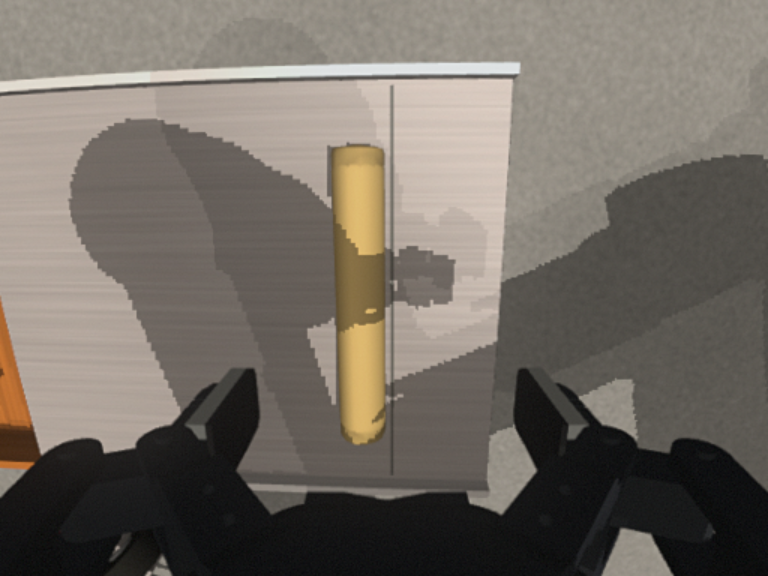

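The near dowel is rolling too. Now the middle one.

Emit:
arm_command(
  steps=[
    {"xyz": [-0.3595,-0.0268,0.018],"rotation": [0,0,2.1]},
    {"xyz": [-0.3595,-0.0268,0.018],"rotation": [0,0,2.1]},
    {"xyz": [-0.3595,-0.0268,0.018],"rotation": [0,0,2.1]},
    {"xyz": [-0.3595,-0.0268,0.018],"rotation": [0,0,2.1]},
    {"xyz": [-0.3595,-0.0268,0.018],"rotation": [0,0,2.1]},
    {"xyz": [-0.3595,-0.0268,0.018],"rotation": [0,0,2.1]},
    {"xyz": [-0.3595,-0.0268,0.018],"rotation": [0,0,2.1]},
    {"xyz": [-0.3595,-0.0268,0.018],"rotation": [0,0,2.1]},
    {"xyz": [-0.3595,-0.0268,0.018],"rotation": [0,0,2.1]},
  ],
)

```text
time: 13.6
tcp_pos: [0.5247, 0.3386, 0.1483]
eef_rot: [0.0, 0.712, -0.703, -0.0]
ft_force: [0.5, -0.4, -0.6]
gripper_width: 0.0853
```

```bash
python3 - <<'E'
from h import *
p=get_image('top'); save(p,'t9'); st=state(); print(st['time'],st['tcp_pos'],abs(st['dq']).max())
go(.5255,.340,.045,-89.3)
E
```

```text
13.65 [0.52483084 0.33859964 0.14854684] 0.005272840486887757
to (0.5255, 0.34, 0.045, -89.3) shift [-0.0014, -0.0007, 0.1035] rot [0.01, -0.01, 0.01] dist 0.104
```

View pics/t9.png

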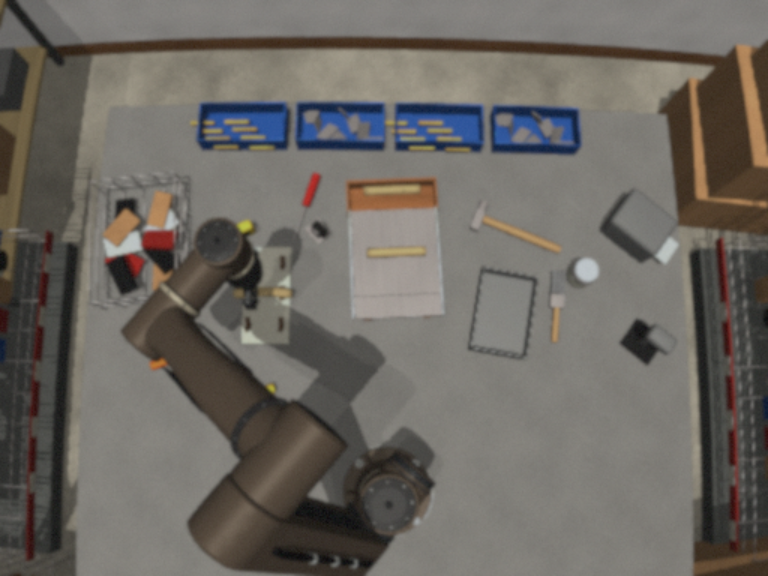

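The near dowel is still rolling, at (396,252), and the first one is in the trough. I'll grasp the middle dowel.

Emit:
arm_command(
  steps=[
    {"xyz": [-0.001,-0.0005,0.055],"rotation": [0,0,0]},
    {"xyz": [-0.001,-0.0005,0.09],"rotation": [0,0,0]},
    {"xyz": [-0.001,-0.0005,0.1035],"rotation": [0,0,0]},
    {"xyz": [-0.001,-0.0005,0.1035],"rotation": [0,0,0]},
  ],
)

```text
time: 14.15
tcp_pos: [0.5255, 0.3402, 0.045]
eef_rot: [0.0, 0.712, -0.702, 0.0]
ft_force: [-0.0, -0.2, 0.3]
gripper_width: 0.0854
```

Emit:
arm_command(
  steps=[
    {"xyz": [0,0,0],"rotation": [0,0,0]},
    {"xyz": [0,0,0],"rotation": [0,0,0]},
    {"xyz": [0,0,0],"rotation": [0,0,0]},
    {"xyz": [0,0,0],"rotation": [0,0,0]},
    {"xyz": [0,0,0],"rotation": [0,0,0]},
  ],
  claw=1,
)

```text
time: 14.78
tcp_pos: [0.5256, 0.3411, 0.0461]
eef_rot: [-0.001, 0.712, -0.702, 0.0]
ft_force: [-1.9, -0.9, 6.9]
gripper_width: 0.0242
```

```bash
python3 - <<'E'
from h import *
p=get_image('top'); save(p,'t10'); st=state(); print(st['time'],st['tcp_pos'])
go(.516,-.0205,.15,-87.15)
E
```

```text
14.825 [0.52555269 0.34111299 0.04605671]
to (0.516, -0.0205, 0.15, -87.15) shift [0.3614, 0.0146, -0.1042] rot [-0.05, 0.04, -2.04] dist 0.376
```

View pics/t10.png

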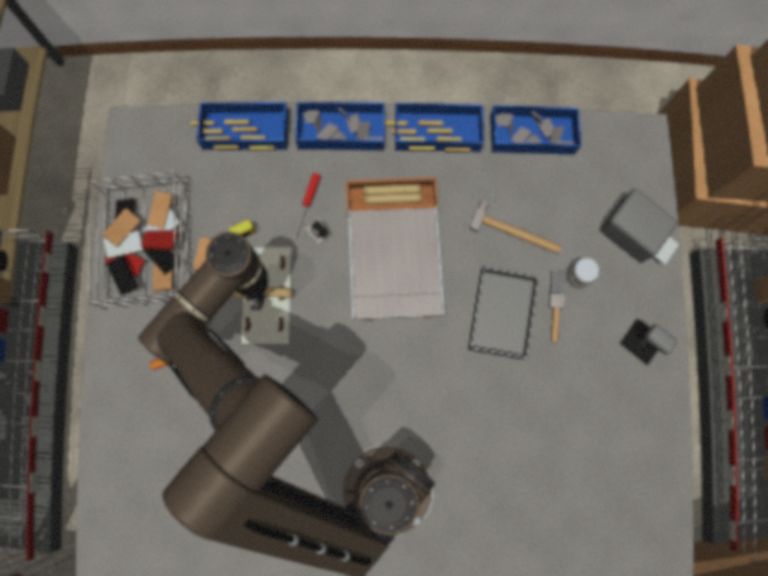

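Both straight dowels now lie in the trough, at (392,187) and (392,198). Next is the middle dowel's test.

Emit:
arm_command(
  steps=[
    {"xyz": [0,0,-0.05],"rotation": [0,0,0]},
    {"xyz": [0,0,-0.1],"rotation": [0,0,0]},
    {"xyz": [0.361,0.0146,-0.1035],"rotation": [0,0,-2.05]},
    {"xyz": [0.361,0.0146,-0.1035],"rotation": [0,0,-2.05]},
    {"xyz": [0.361,0.0146,-0.1035],"rotation": [0,0,-2.05]},
    {"xyz": [0.361,0.0146,-0.1035],"rotation": [0,0,-2.05]},
    {"xyz": [0.361,0.0146,-0.1035],"rotation": [0,0,-2.05]},
    {"xyz": [0.361,0.0146,-0.1035],"rotation": [0,0,-2.05]},
    {"xyz": [0.361,0.0146,-0.1035],"rotation": [0,0,-2.05]},
    {"xyz": [0.361,0.0146,-0.1035],"rotation": [0,0,-2.05]},
  ],
)

```text
time: 16.08
tcp_pos: [0.5156, -0.0204, 0.1487]
eef_rot: [-0.0, 0.724, -0.69, 0.0]
ft_force: [1.2, 0.6, -1.1]
gripper_width: 0.0243
```

```bash
python3 - <<'E'
from h import *
st=state(); p=get_image('wrist'); save(p,'w11'); print(st['time'],st['tcp_pos'],st['gripper_width'])
go(.516,-.0205,.087,-87.15)
E
```

```text
16.075 [ 0.51559039 -0.02044136  0.14865139] 0.024343204908104977
to (0.516, -0.0205, 0.087, -87.15) shift [0.0006, -0.0003, 0.0616] rot [-0.01, 0.01, -0.01] dist 0.062
```

View pics/w11.png

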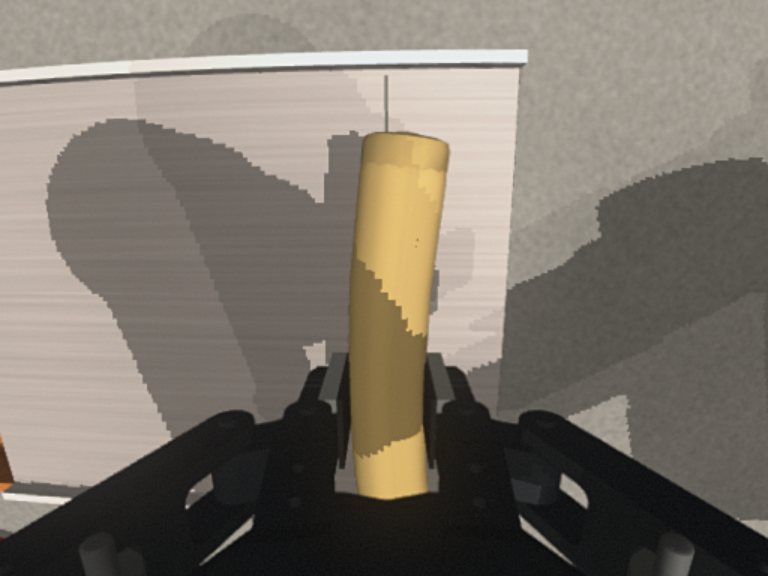

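The held dowel is visibly bowed, with its end at (407,140) curving off the line at 387. Lower, release and watch.

Emit:
arm_command(
  steps=[
    {"xyz": [0.0005,0,0.04],"rotation": [0,0,0]},
    {"xyz": [0.0005,0,0.058],"rotation": [0,0,0]},
    {"xyz": [0.0005,0,0.062],"rotation": [0,0,0]},
    {"xyz": [0.0005,0,0.062],"rotation": [0,0,0]},
    {"xyz": [0.0005,0,0.062],"rotation": [0,0,0]},
  ],
)

```text
time: 16.75
tcp_pos: [0.5163, -0.0203, 0.0875]
eef_rot: [-0.001, 0.725, -0.689, 0.0]
ft_force: [0.3, 0.1, -0.5]
gripper_width: 0.0242
```

Emit:
arm_command(
  steps=[
    {"xyz": [0,0,0],"rotation": [0,0,0]},
    {"xyz": [0,0,0],"rotation": [0,0,0]},
    {"xyz": [0,0,-0.05],"rotation": [0,0,0]},
    {"xyz": [0,0,-0.08],"rotation": [0,0,0]},
    {"xyz": [0,0,-0.08],"rotation": [0,0,0]},
    {"xyz": [0,0,-0.08],"rotation": [0,0,0]},
    {"xyz": [0,0,-0.08],"rotation": [0,0,0]},
    {"xyz": [0,0,-0.08],"rotation": [0,0,0]},
    {"xyz": [0,0,-0.08],"rotation": [0,0,0]},
  ],
  claw=0,
)

```text
time: 17.88
tcp_pos: [0.5154, -0.0209, 0.1661]
eef_rot: [0.0, 0.724, -0.689, -0.0]
ft_force: [-0.4, 0.2, 0.3]
gripper_width: 0.0852
```

```bash
cat > seg.py <<'E'
from h import *
def seg(p,st,plane):
    hsv=cv2.cvtColor(p['color'],cv2.COLOR_RGB2HSV)
    m=(hsv[...,1]>70)&(hsv[...,2]>70)&(abs(hsv[...,0].astype(int)-19)<6)
    n,lab,s,_=cv2.connectedComponentsWithStats(m.astype(np.uint8))
    for i in range(1,n):
        if s[i,4]<2500: continue
        vv,uu=np.nonzero(lab==i); W=world(p,np.c_[uu,vv],plane=plane,st=st); c,wh,a=cv2.minAreaRect((W[:,:2]*1000).astype(np.float32)); print(s[i],np.round(c,1),np.round(wh,1),round(a,1))
        ys=np.linspace(W[:,1].min()+.01,W[:,1].max()-.01,7); print([(round(float(y),3),round(float((W[abs(W[:,1]-y)<.006,0].min()+W[abs(W[:,1]-y)<.006,0].max())/2),4)) for y in ys])
E
python3 - <<'E'
from seg import *
st=state(); p=get_image('wrist'); save(p,'w12'); print(st['time'],st['tcp_pos'],st['gripper_width']); seg(p,st,.078)
E
```

```text
17.875 [ 0.51542862 -0.02094686  0.16612727] 0.08518119031406474
[ 239  101   41  203 6627] [514.1 -18.1] [ 31.4 167.8] 3.6
[(-0.092, 0.5162), (-0.067, 0.5172), (-0.043, 0.5176), (-0.018, 0.5166), (0.006, 0.5142), (0.031, 0.5105), (0.056, 0.5069)]
```

View pics/w12.png

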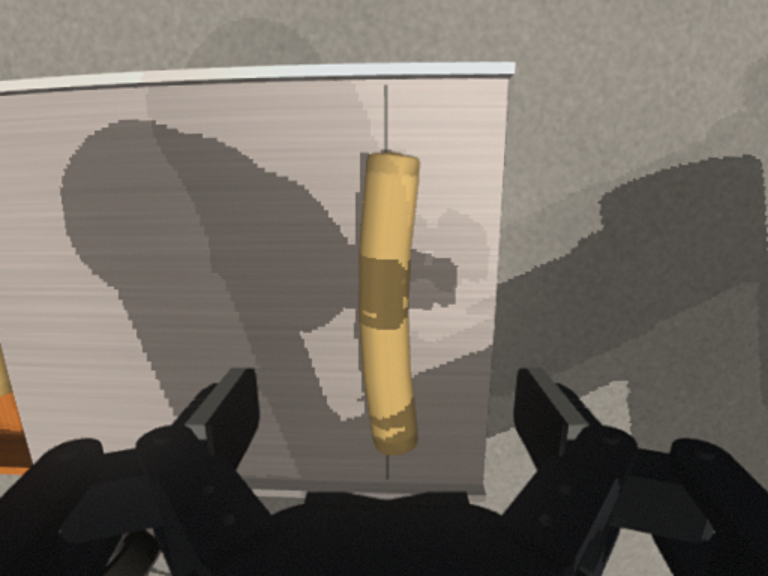

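After about 0.9 s the bowed dowel is still on the line, bow facing downhill at (385,300). I'll wait one more second to confirm it stays.

Emit:
arm_command(
  steps=[
    {"xyz": [0,0,0],"rotation": [0,0,0]},
    {"xyz": [0,0,0],"rotation": [0,0,0]},
    {"xyz": [0,0,0],"rotation": [0,0,0]},
    {"xyz": [0,0,0],"rotation": [0,0,0]},
    {"xyz": [0,0,0],"rotation": [0,0,0]},
    {"xyz": [0,0,0],"rotation": [0,0,0]},
    {"xyz": [0,0,0],"rotation": [0,0,0]},
    {"xyz": [0,0,0],"rotation": [0,0,0]},
  ],
)

```text
time: 18.92
tcp_pos: [0.5156, -0.0209, 0.1666]
eef_rot: [0.0, 0.724, -0.689, 0.0]
ft_force: [-0.2, 0.1, -0.2]
gripper_width: 0.0854
```

```bash
python3 - <<'E'
from seg import *
st=state(); p=get_image('wrist'); save(p,'w13'); print(st['time'],st['tcp_pos'],st['gripper_width']); seg(p,st,.078)
go(.5165,-.0205,.0865,-87.15)
# bin measurement
q=get_image('top'); save(q,'t13')
r=[d for d in trace('bin_in',q)]
for d in r[:3]:
    print(d['score'],d['box'])
im=cv2.cvtColor(q['color'],cv2.COLOR_RGB2BGR)
cv2.imwrite('pics/bincrop.png',cv2.resize(im[170:246,305:365],None,fx=7.5,fy=7.5,interpolation=cv2.INTER_CUBIC))
E
```

```text
18.925 [ 0.51560581 -0.02086593  0.16660578] 0.08541474395233258
[ 240  101   40  202 6576] [514.1 -18.4] [ 30.9 167.2] 3.6
[(-0.092, 0.5164), (-0.067, 0.5172), (-0.043, 0.5173), (-0.018, 0.5164), (0.006, 0.5145), (0.031, 0.5108), (0.055, 0.507)]
to (0.5165, -0.0205, 0.0865, -87.15) shift [-0.0003, -0.0009, 0.0801] rot [-0.0, 0.0, -0.02] dist 0.08
0.89 [312.2, 175.0, 356.7, 239.4]
0.26 [129.5, 158.1, 147.3, 184.4]
```

View pics/bincrop.png

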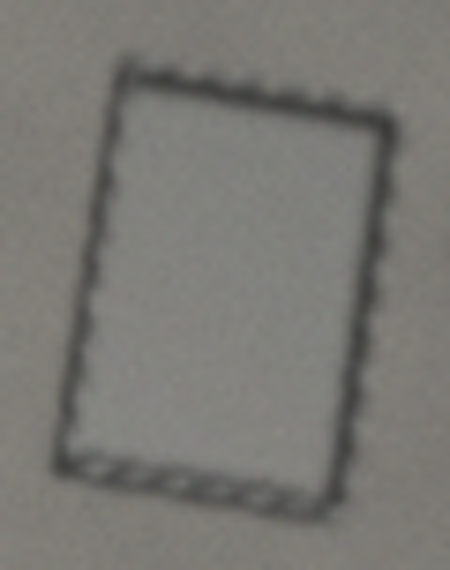

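The bowed dowel has not moved after 2 s, so I'll pick it up. The bin rim corners in the crop are about (122,65), (392,115), (335,512) and (58,468).

Emit:
arm_command(
  steps=[
    {"xyz": [0,-0.001,0.05],"rotation": [0,0,0]},
    {"xyz": [0,-0.001,0.075],"rotation": [0,0,0]},
    {"xyz": [0,-0.001,0.08],"rotation": [0,0,0]},
    {"xyz": [0,-0.001,0.08],"rotation": [0,0,0]},
  ],
)

```text
time: 19.58
tcp_pos: [0.517, -0.0208, 0.0871]
eef_rot: [-0.0, 0.724, -0.689, 0.0]
ft_force: [0.2, -0.6, 0.5]
gripper_width: 0.0856
```

Emit:
arm_command(
  steps=[
    {"xyz": [0,0,0],"rotation": [0,0,0]},
    {"xyz": [0,0,0],"rotation": [0,0,0]},
    {"xyz": [0,0,0],"rotation": [0,0,0]},
    {"xyz": [0,0,0],"rotation": [0,0,0]},
    {"xyz": [0,0,0],"rotation": [0,0,0]},
  ],
  claw=1,
)

```text
time: 20.2
tcp_pos: [0.5172, -0.0207, 0.0874]
eef_rot: [-0.001, 0.724, -0.689, 0.0]
ft_force: [-0.6, -0.1, 5.5]
gripper_width: 0.0237
```

```bash
python3 - <<'E'
from h import *
p=pickle.load(open('top0.pkl','rb'))
c=(np.array([[122,65],[392,115],[335,512],[58,468]])+.5)/7.5-.5+[305,170]
X=world(p,c,plane=.055)[:,:2]; print((X*1000).round(1).tolist(),X.mean(0).round(4))
for a,b in ((0,1),(3,2),(3,0),(2,1)): d=X[b]-X[a]; print(np.linalg.norm(d).round(4),np.degrees(np.arctan2(d[1],d[0])).round(1))
p=pickle.load(open('side0.pkl','rb'))
st=state(); print(st['tcp_pos'],st['gripper_width'])
b=X.mean(0)
go(st['tcp_pos'][0],st['tcp_pos'][1],.17,-87.15)
go(b[0],b[1],.17,-10); go(b[0],b[1],.17,-100-90+0); 
E
```

```text
[[594.3, -249.0], [568.4, -396.4], [353.1, -358.8], [376.0, -210.9]] [ 0.473  -0.3038]
0.1496 -100.0
0.1496 -98.8
0.2216 -9.9
0.2186 -9.9
[ 0.51718993 -0.02073287  0.08737897] 0.02372447402145415
to (np.float64(0.5171899266351933), np.float64(-0.02073287087615801), 0.17, -87.15) shift [-0.0, -0.0001, -0.0826] rot [-0.08, 0.0, 0.0] dist 0.083
to (np.float64(0.4729545079709053), np.float64(-0.3037677169800112), 0.17, -10) shift [0.2805, 0.0581, -0.0827] rot [-0.07, -0.05, -77.15] dist 0.298
to (np.float64(0.4729545079709053), np.float64(-0.3037677169800112), 0.17, -190) shift [0.2805, 0.0581, -0.0827] rot [-0.05, 0.07, 102.85] dist 0.298
```

Emit:
arm_command(
  steps=[
    {"xyz": [0,0,-0.05],"rotation": [0,0,0]},
    {"xyz": [0,0,-0.0827],"rotation": [0,0,0]},
    {"xyz": [0.2805,0.058,-0.0827],"rotation": [0,0,-77.15]},
    {"xyz": [0.2805,0.058,-0.0827],"rotation": [0,0,-77.15]},
    {"xyz": [0.2805,0.058,-0.0827],"rotation": [0,0,-77.15]},
    {"xyz": [0.2805,0.058,-0.0827],"rotation": [0,0,-77.15]},
    {"xyz": [0.2805,0.058,-0.0827],"rotation": [0,0,-77.15]},
    {"xyz": [0.2805,0.058,-0.0827],"rotation": [0,0,-77.15]},
    {"xyz": [0.2805,0.058,-0.0827],"rotation": [0,0,-77.15]},
    {"xyz": [0.2805,0.058,-0.0827],"rotation": [0,0,-77.15]},
    {"xyz": [0.2805,0.058,-0.0827],"rotation": [0,0,-77.15]},
    {"xyz": [0.2805,0.058,-0.0827],"rotation": [0,0,-77.15]},
  ],
)

```text
time: 21.7
tcp_pos: [0.4724, -0.3037, 0.1692]
eef_rot: [-0.0, 0.996, -0.089, -0.0]
ft_force: [-1.2, 0.0, 0.1]
gripper_width: 0.0238
```

```bash
python3 - <<'E'
from h import *
st=state(); p=get_image('wrist'); save(p,'w14'); print(st['time'],st['tcp_pos'],st['gripper_width'],st['joint_pos'].round(2)); pickle.dump((st,p),open('w14.pkl','wb'))
go(.473,-.304,.17,-10); go(.473,-.304,.03,-10)
E
```

```text
21.7 [ 0.47239262 -0.30373094  0.16917413] 0.023843773822938345 [-0.22  0.24 -0.35 -0.   -0.99  1.62]
to (0.473, -0.304, 0.17, -10) shift [0.0006, 0.0001, -0.0007] rot [-0.0, 0.01, -0.16] dist 0.001
to (0.473, -0.304, 0.03, -10) shift [0.0006, 0.0002, 0.1393] rot [-0.0, 0.01, -0.16] dist 0.139
```

View pics/w14.png

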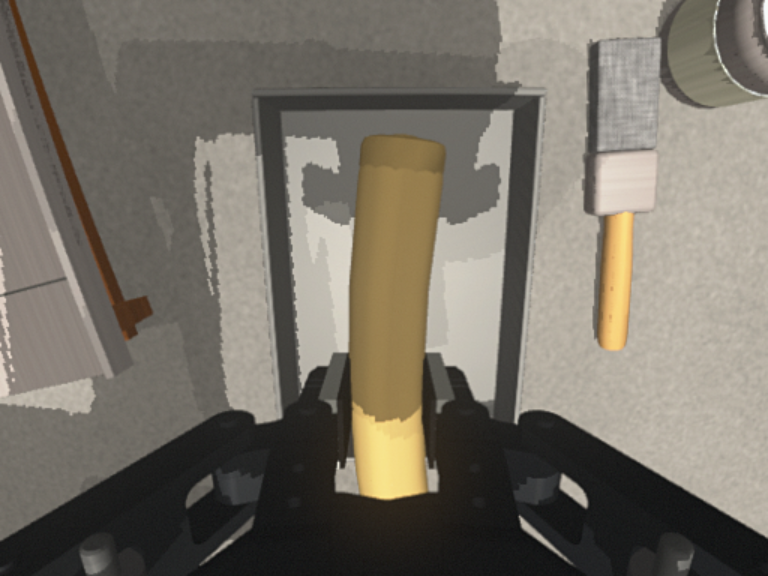

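```bash
python3 - <<'E'
from h import *
st,p=pickle.load(open('w14.pkl','rb'))
X=world(p,np.array([[257,92],[543,92]])/1.5,plane=.055,st=st); print(X.round(4), X.mean(0))
d=X[1]-X[0]; print(np.linalg.norm(d),np.degrees(np.arctan2(d[1],d[0])))
a=np.radians(-10.); print(X.mean(0)[:2]-.1125*np.array([np.cos(a),np.sin(a)]))
E
```

```text
[[ 0.596  -0.2568  0.055 ]
 [ 0.5695 -0.4046  0.055 ]] [ 0.58277409 -0.33069197  0.055     ]
0.15012205137312243 -100.15388233319067
[ 0.47198321 -0.31115655]
```

The wrist view puts the bin centre about 6 mm further towards tool +y, so I'll shift 5 mm that way while lowering.

Emit:
arm_command(
  steps=[
    {"xyz": [0.0015,0.005,0.04],"rotation": [0,0,0]},
    {"xyz": [0.0015,0.005,0.09],"rotation": [0,0,0]},
    {"xyz": [0.0015,0.005,0.125],"rotation": [0,0,0]},
    {"xyz": [0.0015,0.005,0.14],"rotation": [0,0,0]},
    {"xyz": [0.0015,0.005,0.141],"rotation": [0,0,0]},
    {"xyz": [0.0015,0.005,0.141],"rotation": [0,0,0]},
  ],
)

```text
time: 22.5
tcp_pos: [0.4742, -0.3093, 0.0296]
eef_rot: [0.0, 0.996, -0.087, 0.001]
ft_force: [0.2, -0.6, -0.7]
gripper_width: 0.024
```

Emit:
arm_command(
  steps=[
    {"xyz": [0,0,0.003],"rotation": [0,0,0]},
    {"xyz": [0,0,0.003],"rotation": [0,0,0]},
  ],
)

```text
time: 22.75
tcp_pos: [0.4734, -0.3091, 0.026]
eef_rot: [0.0, 0.996, -0.087, 0.001]
ft_force: [0.4, -0.3, -0.4]
gripper_width: 0.0239
```

Emit:
arm_command(
  steps=[
    {"xyz": [0,0,0],"rotation": [0,0,0]},
    {"xyz": [0,0,0],"rotation": [0,0,0]},
    {"xyz": [0,0,0],"rotation": [0,0,0]},
    {"xyz": [0,0,0],"rotation": [0,0,0]},
    {"xyz": [0,0,-0.05],"rotation": [0,0,0]},
    {"xyz": [0,0,-0.11],"rotation": [0,0,0]},
    {"xyz": [0,0,-0.16],"rotation": [0,0,0]},
    {"xyz": [0,0,-0.2],"rotation": [0,0,0]},
    {"xyz": [0,0,-0.2],"rotation": [0,0,0]},
  ],
  claw=0.35,
)

```text
time: 23.88
tcp_pos: [0.4747, -0.3097, 0.2291]
eef_rot: [0.001, 0.996, -0.087, 0.003]
ft_force: [-0.1, 0.7, -0.2]
gripper_width: 0.0555
```

```bash
python3 - <<'E'
from h import *
st=state(); p=get_image('wrist'); save(p,'w15'); p=get_image('top'); save(p,'t15'); p=get_image('side'); save(p,'s15'); print(st['time'],st['tcp_pos'],st['gripper_width'])
E
```

```text
23.875 [ 0.47474201 -0.30972768  0.22914425] 0.055456320020660324
```

View pics/w15.png

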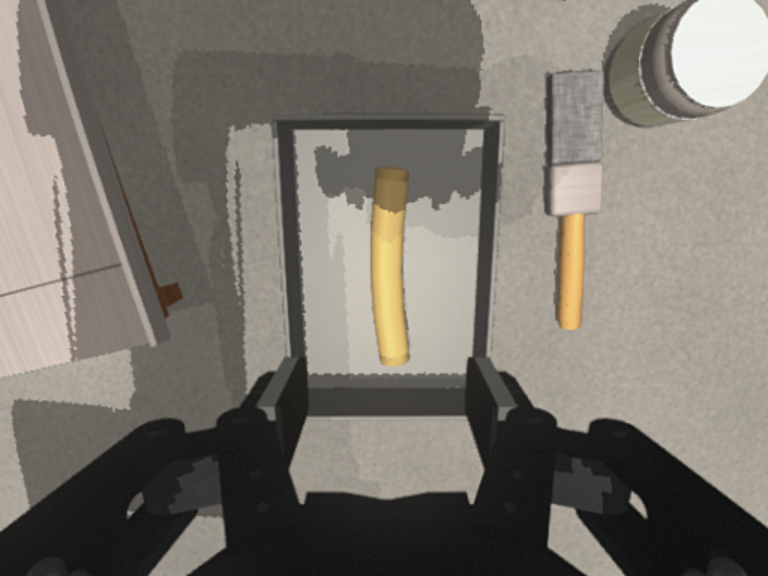

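View pics/t15.png

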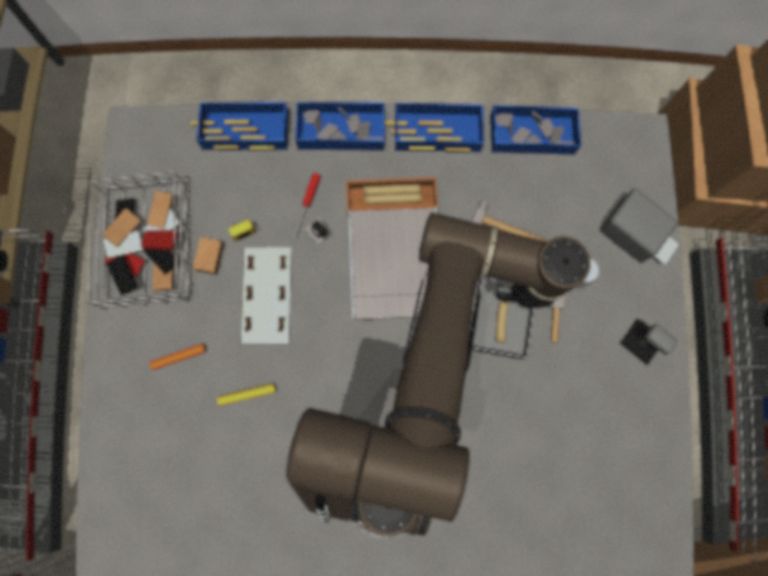

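View pics/s15.png

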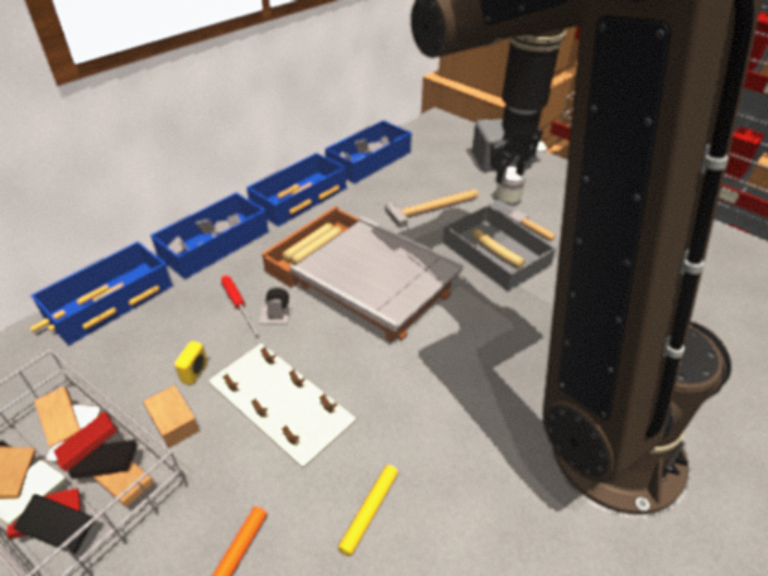

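The wrist view shows the bowed dowel flat in the bin at (390,265). The top and side views show both straight dowels in the trough, an empty rack, and the bystanders and coloured rods where they were. The gripper is clear at z = 0.23 m, so I'm handing in.

```bash
python3 - <<'E'
from h import *
print(finish_job())
E
```

```text
the job is handed in; nothing more can be done
None
```

I roll-tested all three pale dowels on the scribed line, and the one from the rack's middle cradle was the warped one. The far and near dowels ran down into the trough by themselves and stayed there. The middle dowel, visibly bowed, had not moved after 2 s on the line, so I put it in the grey returns bin.

- **Last checks:** the final wrist, top and side pictures showed two dowels in the trough and the bowed one flat in the bin. The rack was empty, and the other goods and the yellow and orange look-alike rods had not visibly moved. The gripper was clear at z = 0.23 m. The job took about 24 s of the 72 s allowed, and the highest wrist force I read was about 17 N.
- **Disagreements:** the top and wrist cameras differed by about 7 mm on where the bin's centre was, so I shifted 5 mm towards the wrist reading before lowering. The gripper read about 24 mm on the 26 mm dowels, but every grasp held. One early move call was refused because its rows lacked the rotation entry; nothing moved, and I sent it again.

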